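Sort spacers into the push-push drawer

TASK

Press the push-push drawer of the little plywood cabinet so that it runs out, and put every brass spacer from the bench into it by length: those short enough to drop into the gap of the steel gauge go in the blue compartment, those that bridge the gap in the orange one. Then press the drawer shut and see that it has stayed shut; if a press left it the wrong way, press again. Leave the mouse, the wrench and the jar where they are.

Things in the scene. Friction and masses are not known exactly. Their poses are not given: they have to be found in the camera images.
- cabinet: fixed plywood drawer cabinet, 170 (x) x 260 (y) x 74 mm high, origin at the centre of its underside, its open front facing its own -x (towards the robot)
- drawer (a joint): how far the drawer stands out, m: 0 latched shut, 0.11 fully out, -0.0096 pressed to its stop. No handle; a damped spring pushes it out (4 N shut, 1.5 N out). Push-push latch: press the shut drawer 9.5 mm in to the stop, let go: it runs out by itself in 2 s. Push it in to the stop, let go: it stays at 0. A short press fails or leaves it hung at -2 to -6 mm: press again. Slowly, 8 to 15 N suffices
- front (a point): centre of the outer face of the drawer's front panel, a dark walnut board 240 mm wide, 56 mm high (8 to 64 mm above the table) that moves with the drawer; it stands 19 mm proud of the cabinet when latched. Its x axis points into the cabinet (the way to press), y along the panel
- bay_short (a point): centre of the floor of the blue-floored compartment for short spacers; moves with the drawer. Inside 104 mm along x (drawer travel) by 114 mm along y; floor 12 mm above the table, walls and divider 30 mm above the floor, 4 mm thick, front panel 52 mm above the floor. Axes as front, z up. Clear from above only with the drawer fully out
- bay_long (a point): the same for the orange-floored compartment for long spacers, 116 mm to the +y side of bay_short
- gauge: fixed steel gap gauge: base plate 112 (x) x 32 (y) x 6 mm with a block 30 x 32 mm at each end, block tops 30 mm above the table; the gap between the blocks is 52 mm long along x, open at both y sides, its floor 6 mm above the table. A short spacer held along x drops in, a long one rests on the blocks. Origin at the centre of its underside
- spacer1: square brass spacer bar, 12 x 12 mm in section, 42 mm (short) or 64 mm (long); only its length tells which, not its name. 30 to 75 g, flat ends with a dark screw hole painted on each. Origin at its centre (6 mm above what it lies on), x along its length. Starts lying flat on the table; None if absent from this start
- spacer2: square brass spacer bar, 12 x 12 mm in section, 42 mm (short) or 64 mm (long); only its length tells which, not its name. 30 to 75 g, flat ends with a dark screw hole painted on each. Origin at its centre (6 mm above what it lies on), x along its length. Starts lying flat on the table; None if absent from this start
- spacer3: square brass spacer bar, 12 x 12 mm in section, 42 mm (short) or 64 mm (long); only its length tells which, not its name. 30 to 75 g, flat ends with a dark screw hole painted on each. Origin at its centre (6 mm above what it lies on), x along its length. Starts lying flat on the table; None if absent from this start
- spacer4: square brass spacer bar, 12 x 12 mm in section, 42 mm (short) or 64 mm (long); only its length tells which, not its name. 30 to 75 g, flat ends with a dark screw hole painted on each. Origin at its centre (6 mm above what it lies on), x along its length. Starts lying flat on the table; None if absent from this start
- spacer5: square brass spacer bar, 12 x 12 mm in section, 42 mm (short) or 64 mm (long); only its length tells which, not its name. 30 to 75 g, flat ends with a dark screw hole painted on each. Origin at its centre (6 mm above what it lies on), x along its length. Starts lying flat on the table; None if absent from this start
- spacer6: square brass spacer bar, 12 x 12 mm in section, 42 mm (short) or 64 mm (long); only its length tells which, not its name. 30 to 75 g, flat ends with a dark screw hole painted on each. Origin at its centre (6 mm above what it lies on), x along its length. Starts lying flat on the table; None if absent from this start
- mouse: magenta computer mouse, 95 x 56 x 31 mm, bystander; origin at the centre of its underside
- wrench: steel open-end wrench 150 mm long lying flat, bystander; origin at the centre of its underside
- pot: closed jar, 60 mm across, 75 mm high, standing, bystander; origin at the centre of its underside
Not all that is in view belongs to the job. Leave any green look-alike of the spacer4 alone.

How it is judged:
On the way, in this order (a step that is already met when the one before it is completed fails the run):
1. the drawer has been released and has run out (value of joint drawer above 0.1 m), for 0.2 s.
2. every spacer present lies in its own compartment of the drawer while the drawer stands out (x of spacer1 in the frame of bay_long between -0.053 and 0.053 m and y of spacer1 in the frame of bay_long between -0.056 and 0.056 m and z of spacer1 in the frame of bay_long between -0.004 and 0.03 m and x of spacer2 in the frame of bay_short between -0.053 and 0.053 m and y of spacer2 in the frame of bay_short between -0.056 and 0.056 m and z of spacer2 in the frame of bay_short between -0.004 and 0.03 m and x of spacer3 in the frame of bay_short between -0.053 and 0.053 m and y of spacer3 in the frame of bay_short between -0.056 and 0.056 m and z of spacer3 in the frame of bay_short between -0.004 and 0.03 m and x of spacer4 in the frame of bay_long between -0.053 and 0.053 m and y of spacer4 in the frame of bay_long between -0.056 and 0.056 m and z of spacer4 in the frame of bay_long between -0.004 and 0.03 m and x of spacer5 in the frame of bay_short between -0.053 and 0.053 m and y of spacer5 in the frame of bay_short between -0.056 and 0.056 m and z of spacer5 in the frame of bay_short between -0.004 and 0.03 m and x of spacer6 in the frame of bay_long between -0.053 and 0.053 m and y of spacer6 in the frame of bay_long between -0.056 and 0.056 m and z of spacer6 in the frame of bay_long between -0.004 and 0.03 m and value of joint drawer above 0.08 m), for 0.2 s.
At the end, for the whole second after the job is handed in: every spacer present is in its own compartment (long: orange, short: blue), its centre within the compartment's walls and less than 30 mm above its floor, at rest; the drawer is latched shut (joint between -1.5 and 3 mm) with nothing pressing it (x of spacer1 in the frame of bay_long between -0.053 and 0.053 m and y of spacer1 in the frame of bay_long between -0.056 and 0.056 m and z of spacer1 in the frame of bay_long between -0.004 and 0.03 m and x of spacer2 in the frame of bay_short between -0.053 and 0.053 m and y of spacer2 in the frame of bay_short between -0.056 and 0.056 m and z of spacer2 in the frame of bay_short between -0.004 and 0.03 m and x of spacer3 in the frame of bay_short between -0.053 and 0.053 m and y of spacer3 in the frame of bay_short between -0.056 and 0.056 m and z of spacer3 in the frame of bay_short between -0.004 and 0.03 m and x of spacer4 in the frame of bay_long between -0.053 and 0.053 m and y of spacer4 in the frame of bay_long between -0.056 and 0.056 m and z of spacer4 in the frame of bay_long between -0.004 and 0.03 m and x of spacer5 in the frame of bay_short between -0.053 and 0.053 m and y of spacer5 in the frame of bay_short between -0.056 and 0.056 m and z of spacer5 in the frame of bay_short between -0.004 and 0.03 m and x of spacer6 in the frame of bay_long between -0.053 and 0.053 m and y of spacer6 in the frame of bay_long between -0.056 and 0.056 m and z of spacer6 in the frame of bay_long between -0.004 and 0.03 m and value of joint drawer between -0.0015 and 0.003 m and linear speed of each of spacer1, spacer2, spacer3, spacer4, spacer5, spacer6 below 0.02 m/s); the robot touches nothing.
It fails at once if the mouse is shifted by more than 40 mm (distance of mouse from where it was at the start of the episode above 0.04 m).
It fails at once if the wrench is shifted by more than 40 mm (distance of wrench from where it was at the start of the episode above 0.04 m).
It fails at once if the jar is shifted by more than 40 mm (distance of pot from where it was at the start of the episode above 0.04 m).
Of spacer1, spacer2, spacer3, spacer4, spacer5, spacer6 only 4 to 6 are there at a start; the rules pass over those that are not, and their reading is None.
At some moment in a run one of spacer1, spacer2, spacer3, spacer4, spacer5, spacer6 may be knocked a few centimetres aside while the robot is not near it.
Once in a run the grip may slacken for a moment while it holds something.
It also fails if it takes over 210 s, if anything falls off the work surface, if the arm or the gripper's body presses on something with over 40 N, if the wrist force passes 120 N, or if a joint passes its speed limit or range.

ROBOT

A 6-joint arm with a two-finger parallel gripper is mounted at the origin on the work surface. World frame = base frame: x ahead of the robot, y to its left, z up, the work surface at z = 0. Lengths are in m, angles in rad, forces in N, time in s.
With the tool pointing down it reaches from about 0.35 to 0.925 m from the base axis. Payload 6.4 kg.
Tool frame: the origin (TCP) lies on the centre line of the jaws, within the pads' length; the fingertips stand 22 mm ahead of it and the grasp point (between the pads) lies 3 mm ahead of it; z points along the fingers, y is the line along which they close (so a half turn about z gives the same grasp; the last joint's range is limited). The gripper opens to 94 mm and grips with 3 to 60 N. Pads are 16 mm wide; open, the fingers measure 119 mm over their backs; the gripper's body (75 mm by 177 mm) begins 78 mm behind the grasp point.
Start: joints at [1.165, 0.245, 1.558, -0, 1.339, -0.174], TCP at [0.149, 0.633, 0.199] pointing down, gripper open.
Joint ranges: [-3.13, 3.13], [-1.02, 2.26], [0.13, 2.54], [-0.95, 4.09], [0.21, 2.88], [-2.74, 2.74]. Speed limits (rad/s): [2.57, 2.57, 3.14, 3.14, 3.14, 3.14].

INTERFACE

Orientations are given as a 3x3 rotation matrix whose columns are the frame's x, y, z axes.
In Python, from station import bot gives the robot as it stands.
- The arm moves only by the tool send_rows, never from a script. Its argument "commands" is one flat list of numbers, 6 for each row, row after row: the shift along the world's x, y, z in m, then the turn, a rotation vector about the world's x, y, z in rad. A call has 1 to 20 rows; each row is the pose to reach, as a shift and turn from the pose commanded when the call began; what a row does not reach only later rows make up. A row lasts 1/12 s, in which the tool goes at most 41.7 mm and 7.16 degrees, less where a joint would pass 70% of its speed; a pose out of reach is approached as far as the arm can. A call with a gripper value outside its range is refused whole. "grip" is the finger opening in m, from 0 to 0.094, set as the call begins (left out, the last holds). The fingers move at their own pace and stop on an object; the grip force is fixed at half the most. Time passes only in rows, so rows that repeat a pose let the fingers close. It gives the time, the measured TCP pose, the force, the opening and the grip force at its end, in the units of the state.
- bot.observe(): the state, without advancing time (a new reading comes with each control period).
- bot.snapshot(name): name is "scene" or "top"; returns a dict with "pixels" (420x560x3 uint8, red, green, blue), "z_map" (420x560 float32, m along the optical axis (not along the pixel's ray), 0 where there is no reading), "intrinsics" (3x3 intrinsics, pixels), "rvec" (rotation vector, rad) and "tvec" (3), from world to camera coordinates, as OpenCV has them. Camera axes: x right, y down, z forward; pixel columns grow to the right and rows downward; lengths in m; the calibration is good to about 2 mm. A picture is of the moment at which its call begins.
- bot.hand_in(): hands the job in; it is judged then, once.
The state is a dict: "time_s": time; "qpos": joint angles; "joint_velocities": joint speeds; "tau": joint torques, N m; "ee_pos": TCP position; "tool_rot": TCP orientation; "contact_force": force on the tool from outside, world axes, zero at the start; "torque": the same for the moment, N m; "grip_width": finger opening in m; "finger_force": force on a finger pad.
Only numpy, scipy, OpenCV 4.12 (cv2) and the standard library are available. Lean on these libraries where they do the work, as an engineer would, in place of code of your own. Each camera call takes 0.05 s, during which the arm holds its last target. There are 200 camera calls.

## Working session

There is one attempt and no reset: what is moved stays moved. The work goes in short steps, Python scripts to look and compute and a tool call to move; the robot and the scene stay as the last step left them, time stands still between calls to the robot, and variables do not carry over. Pictures are saved under pics/ and viewed, at most 14 in all, crops included, and the job is handed in when it is done.

Besides the shell and the picture viewer there is one more tool, called after "Call:" as name(argument=value, ...) on one line, values as JSON. send_rows: Moves the arm, as the interface text tells. Its arguments: {"type":"object","properties":{"commands":{"type":"array"},"grip":{"type":"number"}},"required":["commands"]}

```bash
mkdir -p pics; ls; cat > h.py <<'E'
import numpy as np,cv2
from station import bot
def snap(n,save=None):
    s=bot.snapshot(n)
    if save: cv2.imwrite(f'pics/{save}.png',cv2.cvtColor(s['pixels'],cv2.COLOR_RGB2BGR))
    return s
def cloud(s):
    K=s['intrinsics'];R=cv2.Rodrigues(np.array(s['rvec']))[0];t=np.array(s['tvec']).ravel()
    z=s['z_map'];v,u=np.mgrid[:z.shape[0],:z.shape[1]]
    P=np.stack([(u-K[0,2])/K[0,0]*z,(v-K[1,2])/K[1,1]*z,z],-1)
    W=(P-t)@R; W[z==0]=np.nan
    return W
def plane(s,u,v,h):
    K=s['intrinsics'];R=cv2.Rodrigues(np.array(s['rvec']))[0];t=np.array(s['tvec']).ravel()
    d=R.T@np.linalg.solve(K,[u,v,1.]);c=-R.T@t
    return c+d*(h-c[2])/d[2]
E
python3 - <<'E'
from h import *
for n in('top','scene'):
    s=snap(n,n+'0');W=cloud(s)
    R=cv2.Rodrigues(np.array(s['rvec']))[0];print(n,-R.T@np.array(s['tvec']).ravel(),s['intrinsics'][0,0],np.isfinite(W[...,0]).mean())
o=bot.observe();print(o['time_s'],o['ee_pos'],np.round(o['tool_rot'],3),o['grip_width'])
E
```

```text
pics
top [0.49180061 0.00182104 0.9934819 ] 390.22366249350677 0.9957355442176871
scene [ 1.30050457 -0.33751588  0.83225875] 461.0711819984443 0.9958715986394557
0.1 [0.14913256 0.63210367 0.19758876] [[-0.973  0.23  -0.001]
 [ 0.23   0.973 -0.002]
 [ 0.    -0.002 -1.   ]] 0.09420664660125753
```

View pics/top0.png

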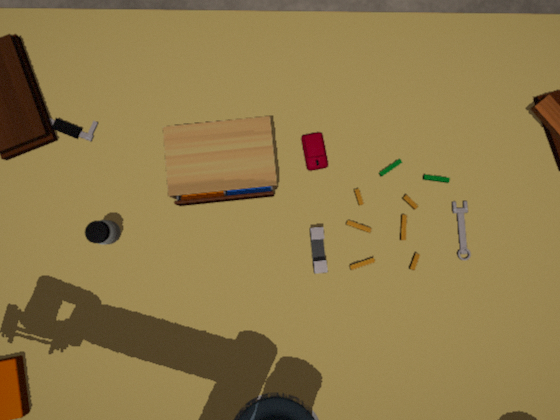

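View pics/scene0.png

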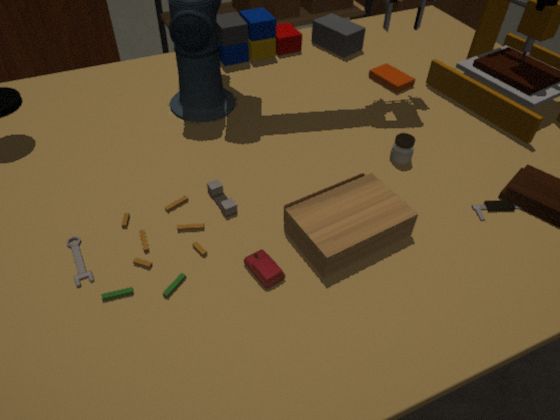

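The top view shows six brass bars at px (359,196), (410,201), (359,226), (404,227), (362,263) and (415,260). The look-alikes are two green bars at (390,167) and (436,178), the wrench at (461,230) and the small black tool at (75,128). I choose the six brass ones. The cabinet is at (220,155), with its front edge near row 198. The mouse is at (315,151), the jar at (100,232) and the gauge at (319,250).

```bash
cat >> h.py <<'E'
def bars(s,h=.012):
    hsv=cv2.cvtColor(s['pixels'],cv2.COLOR_RGB2HSV);W=cloud(s)
    return hsv,W
def brass(s,lo=(14,185,90),hi=(24,255,255),roi=(335,180,440,285)):
    hsv=cv2.cvtColor(s['pixels'],cv2.COLOR_RGB2HSV)
    m=cv2.inRange(hsv,lo,hi);k=np.zeros_like(m);x0,y0,x1,y1=roi;k[y0:y1,x0:x1]=m[y0:y1,x0:x1]
    out=[]
    for c in cv2.findContours(k,cv2.RETR_EXTERNAL,cv2.CHAIN_APPROX_NONE)[0]:
        if cv2.contourArea(c)<40: continue
        p=np.array([plane(s,u,v,.010)[:2] for u,v in c[:,0,:].astype(float)])
        (cx,cy),(a,b),an=cv2.minAreaRect((p*1000).astype(np.float32))
        if a<b: an+=90
        out.append((round(cx),round(cy),round(max(a,b)),round(min(a,b)),round((an+90)%180-90),tuple(c[:,0].mean(0).round().astype(int))))
    return out
E
python3 - <<'E'
from h import *
s=snap('top');hsv=cv2.cvtColor(s['pixels'],cv2.COLOR_RGB2HSV);W=cloud(s)
print([hsv[v,u].tolist() for u,v in((359,196),(362,263),(404,227),(380,220),(380,280),(430,210))])
for b in brass(s):print(b)
# cabinet top
H=W[...,2];m=((abs(H-.074)<.008)).astype(np.uint8);m[:, :150]=0;m[:,290:]=0
ii=m>0;print('top',m.sum(),np.median(H[ii]));p=(W[ii][:,:2]*1000).astype(np.float32);print(cv2.minAreaRect(p))
# front panel top edge h~.064
m=(abs(H-.062)<.006);m[:,:150]=0;m[:,290:]=0;m[:188]=0
p=(W[m][:,:2]*1000).astype(np.float32);print('panel',m.sum(),cv2.minAreaRect(p))
for nm,a,(x0,y0,x1,y1) in(('gauge',.027,(300,215,340,285)),('mouse',.02,(295,125,335,175)),('wrench',.004,(445,195,475,265)),('pot',.06,(80,215,125,250))):
    k=np.zeros(H.shape,bool);k[y0:y1,x0:x1]=H[y0:y1,x0:x1]>a
    if k.any(): print(nm,k.sum(),np.nanmax(H[k]),cv2.minAreaRect((W[k][:,:2]*1000).astype(np.float32)))
cv2.imwrite('pics/crop1.png',cv2.cvtColor(cv2.resize(s['pixels'][110:290,150:480],None,fx=2.4,fy=2.4,interpolation=2),cv2.COLOR_RGB2BGR))
E
```

```text
[[18, 206, 151], [18, 208, 159], [19, 219, 148], [22, 120, 161], [22, 120, 159], [22, 120, 160]]
(433, -208, 60, 10, -71, (np.int64(362), np.int64(263)))
(440, -339, 40, 11, -21, (np.int64(414), np.int64(261)))
(526, -199, 61, 11, 72, (np.int64(358), np.int64(226)))
(524, -312, 61, 10, -1, (np.int64(403), np.int64(227)))
(588, -330, 41, 11, 45, (np.int64(410), np.int64(201)))
(600, -200, 39, 11, 16, (np.int64(358), np.int64(197)))
top 7678 0.0747907747914127
((679.3135986328125, 145.2211151123047), (189.32357788085938, 260.5331115722656), 6.401850700378418)
panel 350 ((588.4973754882812, 140.9401092529297), (18.62065315246582, 248.63845825195312), 3.734623670578003)
gauge 314 0.03642529650122995 ((466.46405029296875, -97.11311340332031), (111.35233306884766, 32.11421585083008), 5.742043972015381)
mouse 660 0.03761463507384592 ((715.3043823242188, -86.61567687988281), (91.62252044677734, 52.68701934814453), 9.31506061553955)
wrench 496 0.01228706735103549 ((527.2612915039062, -453.9815368652344), (68.49830627441406, 167.6796417236328), 85.21160125732422)
pot 444 0.08042207162250255 ((503.1353454589844, 431.10577392578125), (52.59591293334961, 51.47183609008789), 6.49107551574707)
```

View pics/crop1.png

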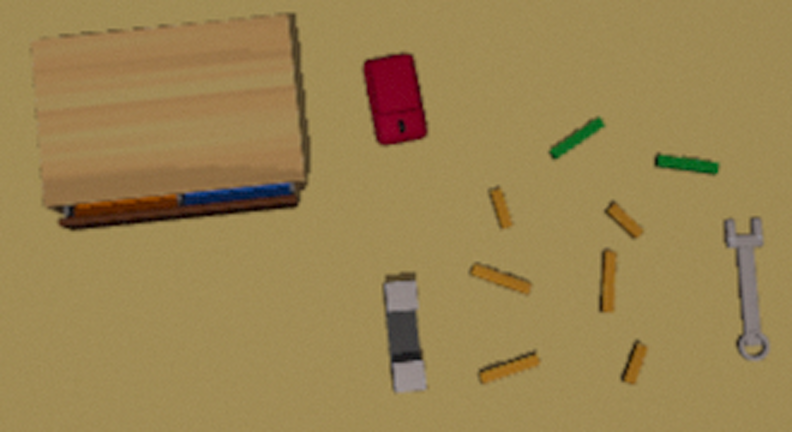

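Six brass bars, cleanly split by length: three long (about 61 mm measured) and three short (about 40 mm). The crop confirms they are brass and that the green bars are the decoys. First I go in front of the drawer with the fingers closed.

Call:
send_rows(commands=[0.361,-0.498,-0.07,0,0,0.325,0.361,-0.498,-0.07,0,0,0.325,0.361,-0.498,-0.07,0,0,0.325,0.361,-0.498,-0.07,0,0,0.325,0.361,-0.498,-0.07,0,0,0.325,0.361,-0.498,-0.07,0,0,0.325,0.361,-0.498,-0.07,0,0,0.325,0.361,-0.498,-0.07,0,0,0.325,0.361,-0.498,-0.07,0,0,0.325,0.361,-0.498,-0.07,0,0,0.325,0.361,-0.498,-0.07,0,0,0.325,0.361,-0.498,-0.07,0,0,0.325,0.361,-0.498,-0.07,0,0,0.325,0.361,-0.498,-0.07,0,0,0.325,0.361,-0.498,-0.07,0,0,0.325,0.361,-0.498,-0.07,0,0,0.325,0.361,-0.498,-0.148,0,0,0.325,0.361,-0.498,-0.148,0,0,0.325,0.361,-0.498,-0.148,0,0,0.325,0.361,-0.498,-0.148,0,0,0.325], grip=0)

```text
time_s: 1.82
ee_pos: [0.5082, 0.1348, 0.049]
tool_rot: [[-0.996, -0.093, -0.005], [-0.093, 0.996, -0.0], [0.005, 0.0, -1.0]]
contact_force: [0.0, -1.0, 1.0]
grip_width: 0.0001
finger_force: 0.0
```

Call:
send_rows(commands=[0.03,0.003,0,0,0,0,0.05,0.005,0,0,0,0,0.053,0.005,0,0,0,0,0.056,0.005,0,0,0,0,0.059,0.005,0,0,0,0,0.062,0.006,0,0,0,0,0.064,0.006,0,0,0,0,0.066,0.006,0,0,0,0,0.068,0.006,0,0,0,0,0.068,0.006,0,0,0,0])

```text
time_s: 2.65
ee_pos: [0.5775, 0.1408, 0.0504]
tool_rot: [[-0.996, -0.093, -0.002], [-0.093, 0.996, 0.0], [0.002, 0.001, -1.0]]
contact_force: [-3.7, 0.0, 3.5]
grip_width: 0.0005
finger_force: 2.1
```

Call:
send_rows(commands=[0.002,0,0,0,0,0,0.004,0,0,0,0,0,0.006,0.001,0,0,0,0,0.008,0.001,0,0,0,0,0.009,0.001,0,0,0,0,0.009,0.001,0,0,0,0])

```text
time_s: 3.15
ee_pos: [0.5844, 0.1416, 0.0502]
tool_rot: [[-0.996, -0.094, -0.008], [-0.094, 0.996, -0.001], [0.008, 0.0, -1.0]]
contact_force: [-12.4, 0.1, 10.3]
grip_width: 0.0006
finger_force: 6.1
```

Call:
send_rows(commands=[0.002,0,0,0,0,0,0.003,0,0,0,0,0,0.003,0,0,0,0,0,0.003,0,0,0,0,0])

```text
time_s: 3.48
ee_pos: [0.5844, 0.1416, 0.0501]
tool_rot: [[-0.995, -0.094, -0.015], [-0.094, 0.996, -0.001], [0.015, 0.0, -1.0]]
contact_force: [-22.3, -1.7, 18.8]
grip_width: 0.0008
finger_force: 11.1
```

Call:
send_rows(commands=[-0.165,-0.015,0,0,0,0,-0.165,-0.015,0,0,0,0,-0.165,-0.015,0,0,0,0,-0.165,-0.015,0,0,0,0,-0.165,-0.015,0,0,0,0,-0.165,-0.015,0.13,0,0,0,-0.165,-0.015,0.13,0,0,0,-0.165,-0.015,0.13,0,0,0,-0.165,-0.015,0.13,0,0,0,-0.165,-0.28,0.15,0,0,-0.6,-0.165,-0.28,0.15,0,0,-0.6,-0.165,-0.28,0.15,0,0,-0.6,-0.165,-0.28,0.15,0,0,-0.6,-0.165,-0.28,0.15,0,0,-0.6,-0.165,-0.28,0.15,0,0,-0.6,-0.165,-0.28,0.15,0,0,-0.6,-0.165,-0.28,0.15,0,0,-0.6,-0.165,-0.28,0.15,0,0,-0.6,-0.165,-0.28,0.15,0,0,-0.6,-0.165,-0.28,0.15,0,0,-0.6], grip=0.05)

```text
time_s: 5.15
ee_pos: [0.4254, -0.1372, 0.2002]
tool_rot: [[-0.875, 0.484, -0.0], [0.484, 0.875, 0.0], [0.0, 0.0, -1.0]]
contact_force: [0.1, 0.5, -0.1]
grip_width: 0.05
finger_force: 0.0
```

```bash
python3 - <<'E'
from h import *
s=snap('top');W=cloud(s);hsv=cv2.cvtColor(s['pixels'],cv2.COLOR_RGB2HSV)
o=bot.observe();print(o['time_s'],o['ee_pos'],np.round(o['tool_rot'],3)[:,1])
for n,lo,hi in(('blue',(105,120,40),(130,255,255)),('orange',(5,200,60),(13,255,255))):
    m=cv2.inRange(hsv,lo,hi);m[:150]=0;m[300:]=0;m[:,:150]=0;m[:,300:]=0
    c=max(cv2.findContours(m,0,2)[0],key=cv2.contourArea)
    p=np.array([plane(s,u,v,.012)[:2] for u,v in c[:,0].astype(float)])
    print(n,cv2.contourArea(c),cv2.minAreaRect((p*1000).astype(np.float32)))
for b in brass(s):print(b)
cv2.imwrite('pics/d1.png',cv2.cvtColor(cv2.resize(s['pixels'][100:340,120:480],None,fx=2,fy=2),cv2.COLOR_RGB2BGR))
E
```

```text
5.2 [ 0.42542195 -0.1371777   0.20027944] [0.484 0.875 0.   ]
blue 1783.0 ((543.7031860351562, 70.84391784667969), (105.6446533203125, 112.6220703125), 6.50966215133667)
orange 161.5 ((485.0325622558594, 184.38685607910156), (109.7197494506836, 29.57413101196289), 85.35452270507812)
(439, -339, 39, 11, -21, (np.int64(414), np.int64(261)))
(524, -312, 61, 10, -1, (np.int64(403), np.int64(227)))
(588, -330, 41, 11, 45, (np.int64(410), np.int64(202)))
```

View pics/d1.png

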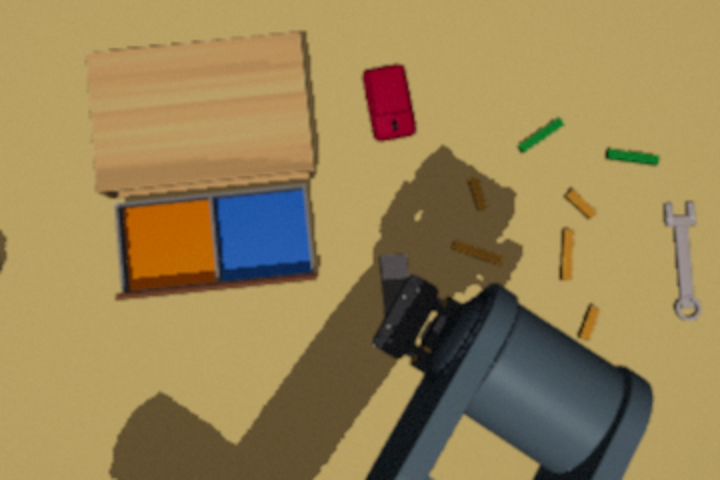

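The drawer has run out: the blue floor is centred near (0.543, 0.071), which puts orange near (0.532, 0.186). Now I fetch bar 1 (long).

Call:
send_rows(commands=[0.008,-0.071,-0.09,0,0,-0.733,0.008,-0.071,-0.09,0,0,-0.733,0.008,-0.071,-0.09,0,0,-0.733,0.008,-0.071,-0.09,0,0,-0.733,0.008,-0.071,-0.09,0,0,-0.733,0.008,-0.071,-0.09,0,0,-0.733,0.008,-0.071,-0.09,0,0,-0.733,0.008,-0.071,-0.14,0,0,-0.733,0.008,-0.071,-0.16,0,0,-0.733,0.008,-0.071,-0.176,0,0,-0.733,0.008,-0.071,-0.176,0,0,-0.733,0.008,-0.071,-0.176,0,0,-0.733])

```text
time_s: 6.2
ee_pos: [0.4332, -0.2085, 0.0243]
tool_rot: [[-0.328, 0.945, -0.001], [0.945, 0.328, 0.001], [0.001, -0.001, -1.0]]
contact_force: [0.3, -0.7, 0.4]
grip_width: 0.0499
finger_force: 0.0
```

Call:
send_rows(commands=[0,0,0,0,0,0,0,0,0,0,0,0,0,0,0,0,0,0,0,0,0,0,0,0,0,0,0,0,0,0,0,0,0.126,0,0,0,0,0,0.126,0,0,0,0,0,0.126,0,0,0,0,0,0.126,0,0,0], grip=0)

```text
time_s: 6.95
ee_pos: [0.4376, -0.2128, 0.1596]
tool_rot: [[-0.325, 0.946, 0.012], [0.946, 0.325, -0.01], [-0.013, 0.008, -1.0]]
contact_force: [1.2, -0.3, 0.6]
grip_width: 0.0004
finger_force: 0.0
```

The grip closed on nothing, so I look.

```bash
python3 - <<'E'
from h import *
s=snap('scene','m1');t=snap('top')
cv2.imwrite('pics/m2.png',np.hstack([cv2.cvtColor(cv2.resize(s['pixels'][170:320,40:290],(500,300)),cv2.COLOR_RGB2BGR),cv2.cvtColor(cv2.resize(t['pixels'][170:320,300:440],(280,300)),cv2.COLOR_RGB2BGR)]))
print(bot.observe()['ee_pos'])
for b in brass(t):print(b)
print('scene')
for b in brass(s,lo=(14,160,90),roi=(60,150,230,290)):print(b)
E
```

```text
[ 0.43458029 -0.21039715  0.15299285]
(433, -208, 61, 9, -71, (np.int64(362), np.int64(263)))
(526, -199, 56, 9, 72, (np.int64(358), np.int64(225)))
(588, -330, 41, 11, 45, (np.int64(410), np.int64(202)))
scene
(588, -329, 40, 12, 47, (np.int64(142), np.int64(262)))
(522, -311, 63, 10, -4, (np.int64(144), np.int64(240)))
(430, -205, 59, 12, -72, (np.int64(176), np.int64(202)))
```

View pics/m2.png

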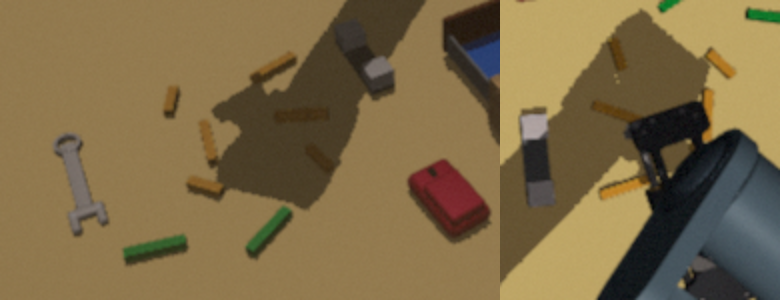

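The bar is unmoved at (0.432, -0.207). The fingers simply had too little time to close, so I go down again with a smaller opening and a longer close.

Call:
send_rows(commands=[0,0,-0.07,0,0,0,0,0,-0.07,0,0,0,0,0,-0.07,0,0,0,0,0,-0.11,0,0,0,0,0,-0.127,0,0,0,0,0,-0.127,0,0,0,0,0,-0.127,0,0,0], grip=0.034)

```text
time_s: 7.63
ee_pos: [0.4327, -0.2089, 0.0232]
tool_rot: [[-0.325, 0.946, -0.002], [0.946, 0.325, 0.002], [0.002, -0.001, -1.0]]
contact_force: [-0.0, -0.2, 0.2]
grip_width: 0.0338
finger_force: 0.0
```

Call:
send_rows(commands=[0,0,0,0,0,0,0,0,0,0,0,0,0,0,0,0,0,0,0,0,0,0,0,0,0,0,0,0,0,0,0,0,0,0,0,0,0,0,0,0,0,0,0,0,0,0,0,0,0,0,0.06,0,0,0,0,0,0.126,0,0,0,0,0,0.126,0,0,0,0,0,0.126,0,0,0], grip=0)

```text
time_s: 8.63
ee_pos: [0.4376, -0.2126, 0.1582]
tool_rot: [[-0.325, 0.946, 0.012], [0.946, 0.325, -0.01], [-0.013, 0.008, -1.0]]
contact_force: [1.3, -0.4, 0.8]
grip_width: 0.0004
finger_force: 0.0
```

Call:
send_rows(commands=[0,0,-0.07,0,0,0,0,0,-0.07,0,0,0,0,0,-0.07,0,0,0,0,0,-0.11,0,0,0,0,0,-0.126,0,0,0,0,0,-0.126,0,0,0,0,0,-0.126,0,0,0], grip=0.034)

```text
time_s: 9.22
ee_pos: [0.4334, -0.2094, 0.024]
tool_rot: [[-0.325, 0.946, -0.001], [0.946, 0.325, 0.0], [0.001, -0.0, -1.0]]
contact_force: [0.6, -0.3, 1.0]
grip_width: 0.0339
finger_force: 0.0
```

```bash
python3 - <<'E'
from h import *
s=snap('scene');t=snap('top')
cv2.imwrite('pics/m3.png',np.hstack([cv2.cvtColor(cv2.resize(s['pixels'][140:260,90:240],(500,400)),cv2.COLOR_RGB2BGR),cv2.cvtColor(cv2.resize(t['pixels'][220:300,330:390],(300,400)),cv2.COLOR_RGB2BGR)]))
print(bot.observe()['ee_pos'])
for b in brass(t):print(b)
print('scene')
for b in brass(s,lo=(14,160,90),roi=(60,150,230,290)):print(b)
E
```

```text
[ 0.43469439 -0.21046073  0.02559526]
(524, -312, 60, 10, -1, (np.int64(403), np.int64(227)))
(588, -330, 41, 11, 45, (np.int64(410), np.int64(202)))
(600, -201, 39, 10, 18, (np.int64(359), np.int64(197)))
scene
(588, -329, 40, 12, 47, (np.int64(142), np.int64(262)))
(523, -311, 61, 10, -3, (np.int64(144), np.int64(240)))
```

View pics/m3.png

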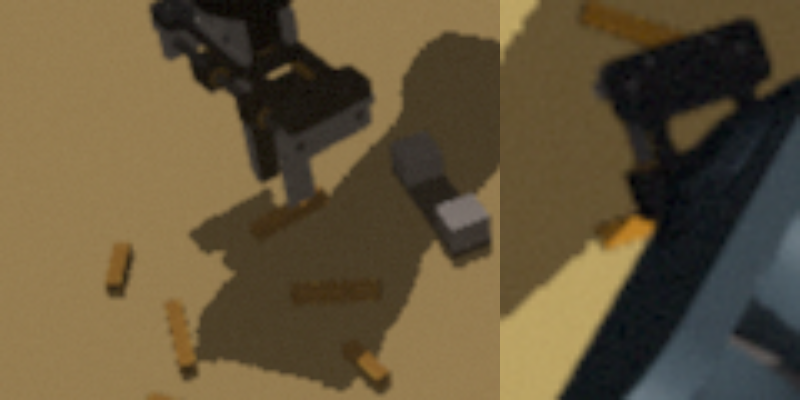

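Call:
send_rows(commands=[0,0,0,0,0,0,0,0,0,0,0,0,0,0,0,0,0,0,0,0,0,0,0,0,0,0,0,0,0,0,0,0,0,0,0,0,0,0,0,0,0,0,0,0,0,0,0,0], grip=0)

```text
time_s: 9.98
ee_pos: [0.4333, -0.2094, 0.0235]
tool_rot: [[-0.325, 0.946, -0.0], [0.946, 0.325, 0.0], [0.0, -0.0, -1.0]]
contact_force: [0.1, -0.4, 0.6]
grip_width: 0.0005
finger_force: 0.0
```

The finger ends at the bar's far edge in the view, at about (180,201) in the scene picture. It is either above the bar or beside it, so I check with depth.

```bash
python3 - <<'E'
from h import *
s=snap('scene');W=cloud(s)
for v in range(176,214,3):print(v,[tuple((W[v,u]*1000).round().astype(int).tolist()) for u in range(170,194,4)])
K=s['intrinsics']
def px(p):
    return cv2.projectPoints(np.array([p],float),np.array(s['rvec']),np.array(s['tvec']),K,None)[0].ravel().round()
print(px((.433,-.209,.024)),px((.433,-.209,.002)))
cv2.imwrite('pics/m4.png',cv2.cvtColor(cv2.resize(s['pixels'][140:230,120:240],(800,600),interpolation=2),cv2.COLOR_RGB2BGR))
E
```

```text
176 [(486, -217, 146), (515, -213, 168), (526, -206, 174), (525, -197, 171), (521, -188, 164), (513, -178, 154)]
179 [(445, -212, 103), (513, -214, 157), (526, -207, 166), (522, -198, 159), (511, -187, 147), (509, -178, 142)]
182 [(439, -213, 88), (448, -205, 93), (525, -208, 157), (514, -198, 144), (514, -189, 141), (509, -179, 133)]
185 [(437, -214, 77), (444, -205, 80), (517, -208, 141), (515, -199, 136), (369, -163, 3), (374, -153, 4)]
188 [(432, -215, 64), (447, -207, 73), (517, -209, 132), (371, -175, -2), (384, -167, 6), (385, -156, 3)]
191 [(432, -216, 54), (-9223372036854775808, -9223372036854775808, -9223372036854775808), (442, -198, 56), (386, -179, 2), (390, -169, 2), (394, -159, 1)]
194 [(431, -217, 43), (447, -210, 55), (443, -200, 48), (397, -182, 1), (404, -173, 4), (406, -163, 2)]
197 [(395, -214, 0), (446, -211, 44), (403, -195, 1), (425, -188, 17), (427, -178, 15), (416, -166, 1)]
200 [(406, -217, 0), (413, -208, 4), (428, -200, 14), (435, -191, 16), (431, -180, 9), (428, -170, 2)]
203 [(419, -220, 2), (440, -213, 19), (440, -203, 15), (434, -192, 5), (433, -182, 0), (440, -173, 3)]
206 [(439, -224, 12), (444, -215, 12), (439, -204, 4), (439, -194, 0), (445, -185, 2), (452, -177, 5)]
209 [(447, -227, 9), (444, -216, 2), (448, -207, 2), (455, -198, 5), (459, -189, 5), (462, -180, 4)]
212 [(448, -228, 0), (455, -219, 2), (453, -209, -3), (462, -201, 2), (466, -192, 2), (471, -183, 3)]
[175. 199.] [176. 205.]<stdin>:3: RuntimeWarning: invalid value encountered in cast
```

View pics/m4.png

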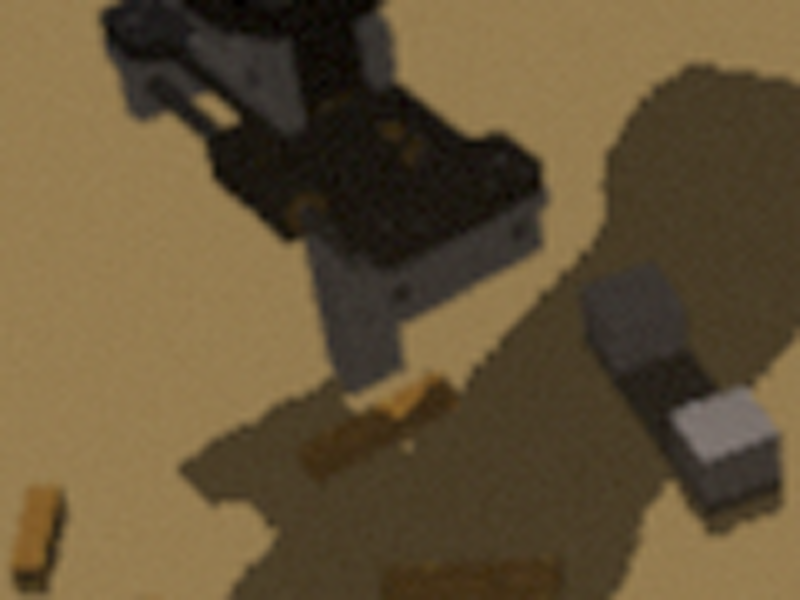

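The visible fingertip ends about 22 mm above where the stated geometry puts it, so it closed above the bar. I descend further under guard, watching the force.

Call:
send_rows(commands=[0,0,0,0,0,0,0,0,0,0,0,0,0,0,0,0,0,0,0,0,0,0,0,0,0,0,-0.003,0,0,0,0,0,-0.006,0,0,0,0,0,-0.006,0,0,0,0,0,-0.006,0,0,0], grip=0.034)

```text
time_s: 10.7
ee_pos: [0.4331, -0.2092, 0.0172]
tool_rot: [[-0.325, 0.946, -0.001], [0.946, 0.325, 0.001], [0.001, -0.0, -1.0]]
contact_force: [0.0, -0.0, 0.1]
grip_width: 0.0338
finger_force: 0.0
```

Call:
send_rows(commands=[0,0,-0.003,0,0,0,0,0,-0.005,0,0,0,0,0,-0.005,0,0,0,0,0,-0.005,0,0,0])

```text
time_s: 11.03
ee_pos: [0.4332, -0.2092, 0.0123]
tool_rot: [[-0.325, 0.946, -0.0], [0.946, 0.325, 0.0], [0.0, -0.0, -1.0]]
contact_force: [-0.5, 0.3, -0.1]
grip_width: 0.0338
finger_force: 0.0
```

Call:
send_rows(commands=[0,0,-0.003,0,0,0,0,0,-0.005,0,0,0,0,0,-0.005,0,0,0,0,0,-0.005,0,0,0])

```text
time_s: 11.37
ee_pos: [0.4332, -0.2093, 0.0073]
tool_rot: [[-0.325, 0.946, -0.0], [0.946, 0.325, 0.0], [0.0, -0.0, -1.0]]
contact_force: [-0.2, 0.6, -0.5]
grip_width: 0.0343
finger_force: 0.0
```

Call:
send_rows(commands=[0,0,0,0,0,0,0,0,0,0,0,0,0,0,0,0,0,0,0,0,0,0,0,0,0,0,0,0,0,0,0,0,0,0,0,0,0,0,0,0,0,0], grip=0)

```text
time_s: 11.95
ee_pos: [0.4333, -0.2094, 0.0076]
tool_rot: [[-0.325, 0.946, -0.0], [0.946, 0.325, -0.0], [-0.0, -0.0, -1.0]]
contact_force: [0.4, 0.2, -0.5]
grip_width: 0.0002
finger_force: 0.0
```

Call:
send_rows(commands=[0,0,0,0,0,0,0,0,0,0,0,0,0,0,0,0,0,0,0,0,0,0,0,0,0,0,-0.002,0,0,0,0,0,-0.005,0,0,0,0,0,-0.005,0,0,0,0,0,-0.005,0,0,0], grip=0.034)

```text
time_s: 12.62
ee_pos: [0.4331, -0.2092, 0.0022]
tool_rot: [[-0.325, 0.946, -0.001], [0.946, 0.325, 0.0], [0.001, -0.0, -1.0]]
contact_force: [-0.2, -0.2, 0.3]
grip_width: 0.0341
finger_force: 0.0
```

Call:
send_rows(commands=[0,0,-0.002,0,0,0,0,0,-0.004,0,0,0,0,0,-0.004,0,0,0,0,0,-0.004,0,0,0])

```text
time_s: 12.95
ee_pos: [0.4332, -0.2093, -0.0016]
tool_rot: [[-0.325, 0.946, -0.0], [0.946, 0.325, 0.0], [0.0, -0.0, -1.0]]
contact_force: [-0.2, -0.6, 0.4]
grip_width: 0.0339
finger_force: 0.0
```

```bash
python3 - <<'E'
from h import *
s=snap('scene');t=snap('top')
cv2.imwrite('pics/m5.png',np.hstack([cv2.cvtColor(cv2.resize(s['pixels'][140:230,130:220],(400,400),interpolation=2),cv2.COLOR_RGB2BGR),cv2.cvtColor(cv2.resize(t['pixels'][235:285,340:390],(400,400),interpolation=2),cv2.COLOR_RGB2BGR)]))
E
```

```text
(no output)
```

View pics/m5.png

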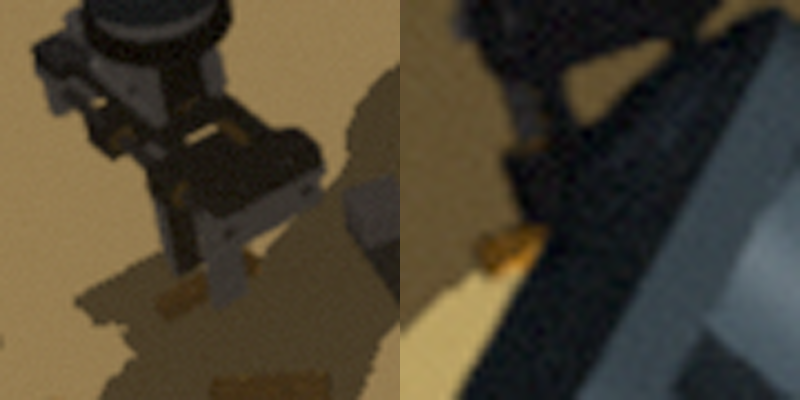

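The fingers now straddle the bar: the front finger covers it at (182,205) in the scene. So the true height is about 22 mm above the stated one. I close.

Call:
send_rows(commands=[0,0,0,0,0,0,0,0,0,0,0,0,0,0,0,0,0,0,0,0,0,0,0,0,0,0,0,0,0,0,0,0,0,0,0,0,0,0,0,0,0,0], grip=0)

```text
time_s: 13.63
ee_pos: [0.4333, -0.2094, -0.0014]
tool_rot: [[-0.325, 0.946, 0.0], [0.946, 0.325, -0.0], [-0.0, 0.0, -1.0]]
contact_force: [0.0, 0.5, 0.1]
grip_width: 0.0117
finger_force: 30.0
```

Gripped (11.7 mm, 30 N). I take it over the orange bay, lower it and release.

Call:
send_rows(commands=[0,0,0.06,0,0,0,0,0,0.12,0,0,0,0,0,0.12,0,0,0,0.074,0.393,0.12,0,0,-0.236,0.074,0.393,0.12,0,0,-0.236,0.074,0.393,0.12,0,0,-0.236,0.074,0.393,0.12,0,0,-0.236,0.074,0.393,0.12,0,0,-0.236,0.074,0.393,0.12,0,0,-0.236,0.074,0.393,0.12,0,0,-0.236,0.074,0.393,0.12,0,0,-0.236,0.074,0.393,0.12,0,0,-0.236,0.074,0.393,0.12,0,0,-0.236,0.074,0.393,0.12,0,0,-0.236,0.074,0.393,0.12,0,0,-0.236,0.074,0.393,0.12,0,0,-0.236,0.074,0.393,0.12,0,0,-0.236])

```text
time_s: 15.05
ee_pos: [0.507, 0.1826, 0.1183]
tool_rot: [[-0.094, 0.996, -0.001], [0.996, 0.094, -0.0], [-0.0, -0.001, -1.0]]
contact_force: [0.2, -0.4, -1.9]
grip_width: 0.0116
finger_force: 30.0
```

```bash
python3 - <<'E'
from h import *
s=snap('scene');t=snap('top')
cv2.imwrite('pics/p1.png',np.hstack([cv2.cvtColor(cv2.resize(s['pixels'][90:290,230:430],(400,400),interpolation=2),cv2.COLOR_RGB2BGR),cv2.cvtColor(cv2.resize(t['pixels'][130:290,130:290],(400,400),interpolation=2),cv2.COLOR_RGB2BGR)]))
print(bot.observe()['grip_width'])
E
```

```text
0.011587361981141162
```

View pics/p1.png

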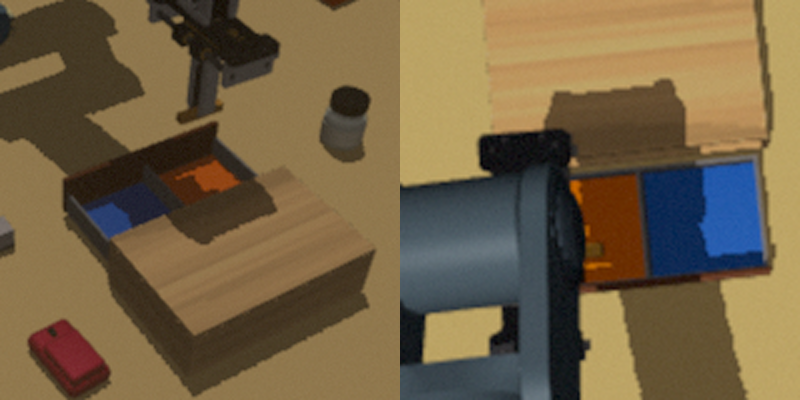

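The bar is held lengthwise along the drawer's y over the orange bay (scene about (330,145)). I lower and release it, then go to bar 2 (0.440, -0.339).

Call:
send_rows(commands=[0.002,0.002,-0.05,0,0,0,0.002,0.002,-0.08,0,0,0,0.002,0.002,-0.096,0,0,0,0.002,0.002,-0.096,0,0,0,0.002,0.002,-0.096,0,0,0])

```text
time_s: 15.57
ee_pos: [0.5089, 0.1848, 0.0222]
tool_rot: [[-0.093, 0.996, -0.002], [0.996, 0.093, -0.0], [-0.0, -0.002, -1.0]]
contact_force: [-0.1, 0.4, 0.1]
grip_width: 0.0116
finger_force: 30.0
```

Call:
send_rows(commands=[0,0,0,0,0,0,0,0,0,0,0,0,0,0,0,0,0,0,0,0,0,0,0,0,0,0,0.05,0,0,0,0,0,0.1,0,0,0,0,0,0.1,0,0,0,0,0,0.1,0,0,0], grip=0.02)

```text
time_s: 16.23
ee_pos: [0.5133, 0.1864, 0.129]
tool_rot: [[-0.095, 0.995, 0.011], [0.995, 0.095, 0.002], [0.001, 0.012, -1.0]]
contact_force: [0.4, 0.2, 0.1]
grip_width: 0.0197
finger_force: 0.0
```

```bash
cat > st.py <<'E'
from h import *
o=bot.observe();R=np.array(o['tool_rot']);y=np.degrees(np.arctan2(R[1,1],R[0,1]))
print(o['time_s'],np.round(o['ee_pos'],4),'yaw',round(y,1),'grip',round(o['grip_width'],4))
s=snap('top')
for b in brass(s,roi=(325,150,460,300)):
    a=(b[4]+90+90)%180-90
    if a>80:a-=180
    print(b[:5],'close yaw',a,'turn',round(np.radians(a-y),3))
s=snap('scene')
print('scene');[print(b) for b in brass(s,lo=(14,160,70),roi=(60,150,230,290))]
E
python3 st.py
```

```text
16.2333 [0.5133 0.1864 0.129 ] yaw 5.5 grip 0.0197
(440, -339, 40, 11, -21) close yaw 69 turn 1.109
(526, -200, 60, 11, 72) close yaw -18 turn -0.409
(524, -312, 61, 10, -1) close yaw -91 turn -1.683
(588, -330, 41, 11, 45) close yaw -45 turn -0.881
(600, -200, 39, 11, 16) close yaw -74 turn -1.387
scene
(589, -330, 40, 15, 48, (np.int64(142), np.int64(262)))
(600, -199, 42, 11, 17, (np.int64(199), np.int64(248)))
(525, -311, 68, 10, -3, (np.int64(144), np.int64(240)))
(527, -198, 60, 18, 72, (np.int64(190), np.int64(226)))
(438, -337, 41, 11, -21, (np.int64(125), np.int64(219)))
```

Call:
send_rows(commands=[0.017,-0.385,0,0,0,-0.41,0.017,-0.385,0,0,0,-0.41,0.017,-0.385,0,0,0,-0.41,0.017,-0.385,0,0,0,-0.41,0.017,-0.385,0,0,0,-0.41,0.017,-0.385,0,0,0,-0.41,0.017,-0.385,0,0,0,-0.41,0.017,-0.385,0,0,0,-0.41,0.017,-0.385,0,0,0,-0.41,0.017,-0.385,0,0,0,-0.41,0.017,-0.385,0,0,0,-0.41,0.017,-0.385,-0.04,0,0,-0.41,0.017,-0.385,-0.08,0,0,-0.41,0.017,-0.385,-0.1,0,0,-0.41,0.017,-0.385,-0.115,0,0,-0.41,0.017,-0.385,-0.124,0,0,-0.41,0.017,-0.385,-0.124,0,0,-0.41,0.017,-0.385,-0.124,0,0,-0.41], grip=0.034)

```text
time_s: 17.83
ee_pos: [0.5261, -0.1981, -0.0017]
tool_rot: [[0.309, 0.951, -0.001], [0.951, -0.309, 0.001], [0.0, -0.001, -1.0]]
contact_force: [0.4, 0.9, -0.2]
grip_width: 0.0341
finger_force: 0.0
```

Call:
send_rows(commands=[0,0,0,0,0,0,0,0,0,0,0,0,0,0,0,0,0,0,0,0,0,0,0,0,0,0,0,0,0,0,0,0,0,0,0,0,0,0,0,0,0,0,0,0,0.06,0,0,0,0,0,0.12,0,0,0,0,0,0.12,0,0,0,0,0,0.12,0,0,0], grip=0)

```text
time_s: 18.75
ee_pos: [0.5309, -0.2022, 0.127]
tool_rot: [[0.31, 0.951, 0.012], [0.951, -0.31, -0.008], [-0.004, 0.014, -1.0]]
contact_force: [0.3, -0.9, -0.2]
grip_width: 0.0113
finger_force: 30.0
```

Call:
send_rows(commands=[0.028,0.387,0,0,0,0.41,0.028,0.387,0,0,0,0.41,0.028,0.387,0,0,0,0.41,0.028,0.387,0,0,0,0.41,0.028,0.387,0,0,0,0.41,0.028,0.387,0,0,0,0.41,0.028,0.387,0,0,0,0.41,0.028,0.387,0,0,0,0.41,0.028,0.387,0,0,0,0.41,0.028,0.387,0,0,0,0.41,0.028,0.387,0,0,0,0.41,0.028,0.387,0,0,0,0.41,0.028,0.387,-0.05,0,0,0.41,0.028,0.387,-0.08,0,0,0.41,0.028,0.387,-0.094,0,0,0.41,0.028,0.387,-0.094,0,0,0.41,0.028,0.387,-0.094,0,0,0.41])

```text
time_s: 20.17
ee_pos: [0.5543, 0.1864, 0.0246]
tool_rot: [[-0.093, 0.996, -0.001], [0.996, 0.093, -0.0], [-0.0, -0.001, -1.0]]
contact_force: [-0.4, 0.5, -0.2]
grip_width: 0.0113
finger_force: 30.0
```

Call:
send_rows(commands=[0,0,0,0,0,0,0,0,0,0,0,0,0,0,0,0,0,0,0,0,0,0,0,0,0,0,0.05,0,0,0,0,0,0.1,0,0,0,0,0,0.1,0,0,0,0,0,0.1,0,0,0], grip=0.02)

```text
time_s: 20.83
ee_pos: [0.5583, 0.1884, 0.1313]
tool_rot: [[-0.095, 0.995, 0.011], [0.995, 0.095, 0.002], [0.0, 0.012, -1.0]]
contact_force: [0.1, 0.5, -0.5]
grip_width: 0.0198
finger_force: 0.0
```

```bash
python3 st.py
```

```text
20.8333 [0.5583 0.1884 0.1313] yaw 5.5 grip 0.0198
(439, -339, 39, 11, -21) close yaw 69 turn 1.109
(524, -312, 60, 10, -1) close yaw -91 turn -1.684
(588, -330, 41, 11, 45) close yaw -45 turn -0.881
(600, -200, 40, 10, 18) close yaw -72 turn -1.352
scene
(588, -329, 40, 15, 43, (np.int64(142), np.int64(262)))
(600, -199, 42, 11, 17, (np.int64(199), np.int64(248)))
(523, -311, 64, 10, -4, (np.int64(144), np.int64(240)))
(439, -337, 44, 12, -22, (np.int64(125), np.int64(219)))
```

Call:
send_rows(commands=[-0.03,-0.5,0,0,0,1.42,-0.03,-0.5,0,0,0,1.42,-0.03,-0.5,0,0,0,1.42,-0.03,-0.5,0,0,0,1.42,-0.03,-0.5,0,0,0,1.42,-0.03,-0.5,0,0,0,1.42,-0.03,-0.5,0,0,0,1.42,-0.03,-0.5,0,0,0,1.42,-0.03,-0.5,0,0,0,1.42,-0.03,-0.5,0,0,0,1.42,-0.03,-0.5,0,0,0,1.42,-0.03,-0.5,0,0,0,1.42,-0.03,-0.5,0,0,0,1.42,-0.03,-0.5,0,0,0,1.42,-0.03,-0.5,0,0,0,1.42], grip=0.034)

```text
time_s: 22.18
ee_pos: [0.5228, -0.313, 0.1222]
tool_rot: [[-0.998, 0.059, -0.003], [0.059, 0.998, 0.003], [0.003, 0.003, -1.0]]
contact_force: [-0.0, 0.8, 0.7]
grip_width: 0.0341
finger_force: 0.0
```

Call:
send_rows(commands=[0,0,-0.04,0,0,0,0,0,-0.08,0,0,0,0,0,-0.1,0,0,0,0,0,-0.115,0,0,0,0,0,-0.126,0,0,0,0,0,-0.126,0,0,0,0,0,-0.126,0,0,0])

```text
time_s: 22.77
ee_pos: [0.5242, -0.3111, -0.0019]
tool_rot: [[-0.998, 0.055, -0.001], [0.055, 0.998, 0.001], [0.001, 0.001, -1.0]]
contact_force: [0.7, -0.5, 0.3]
grip_width: 0.0337
finger_force: 0.0
```

Call:
send_rows(commands=[0,0,0,0,0,0,0,0,0,0,0,0,0,0,0,0,0,0,0,0,0,0,0,0,0,0,0,0,0,0,0,0,0,0,0,0,0,0,0,0,0,0,0,0,0.06,0,0,0,0,0,0.12,0,0,0,0,0,0.12,0,0,0,0,0,0.12,0,0,0], grip=0)

```text
time_s: 23.68
ee_pos: [0.5283, -0.3158, 0.1273]
tool_rot: [[-0.998, 0.056, 0.011], [0.056, 0.998, -0.01], [-0.011, -0.009, -1.0]]
contact_force: [0.0, -0.5, -0.2]
grip_width: 0.0112
finger_force: 30.0
```

Call:
send_rows(commands=[0.008,0.498,0,0,0,-1.42,0.008,0.498,0,0,0,-1.42,0.008,0.498,0,0,0,-1.42,0.008,0.498,0,0,0,-1.42,0.008,0.498,0,0,0,-1.42,0.008,0.498,0,0,0,-1.42,0.008,0.498,0,0,0,-1.42,0.008,0.498,0,0,0,-1.42,0.008,0.498,0,0,0,-1.42,0.008,0.498,0,0,0,-1.42,0.008,0.498,0,0,0,-1.42,0.008,0.498,0,0,0,-1.42,0.008,0.498,0,0,0,-1.42,0.008,0.498,0,0,0,-1.42,0.008,0.498,0,0,0,-1.42])

```text
time_s: 24.93
ee_pos: [0.5315, 0.1868, 0.1176]
tool_rot: [[-0.098, 0.995, -0.001], [0.995, 0.098, -0.001], [-0.0, -0.001, -1.0]]
contact_force: [0.0, 0.2, -0.4]
grip_width: 0.0111
finger_force: 30.0
```

Call:
send_rows(commands=[0,0,-0.05,0,0,0,0,0,-0.08,0,0,0,0,0,-0.09,0,0,0,0,0,-0.09,0,0,0,0,0,-0.09,0,0,0])

```text
time_s: 25.35
ee_pos: [0.5326, 0.1848, 0.0289]
tool_rot: [[-0.094, 0.996, -0.0], [0.996, 0.094, -0.0], [-0.0, -0.0, -1.0]]
contact_force: [0.8, 0.1, -0.6]
grip_width: 0.0115
finger_force: 30.0
```

Call:
send_rows(commands=[0,0,0,0,0,0,0,0,0,0,0,0,0,0,0,0,0,0,0,0,0,0,0,0,0,0,0.05,0,0,0,0,0,0.095,0,0,0,0,0,0.095,0,0,0,0,0,0.095,0,0,0], grip=0.02)

```text
time_s: 26.02
ee_pos: [0.5358, 0.1862, 0.129]
tool_rot: [[-0.095, 0.995, 0.01], [0.995, 0.095, 0.001], [0.0, 0.01, -1.0]]
contact_force: [-0.4, -0.6, 0.3]
grip_width: 0.0201
finger_force: 0.0
```

```bash
python3 st.py
```

```text
26.0167 [0.5358 0.1862 0.129 ] yaw 5.5 grip 0.0201
(439, -339, 39, 11, -21) close yaw 69 turn 1.109
(588, -330, 41, 11, 45) close yaw -45 turn -0.881
(600, -200, 39, 10, 18) close yaw -72 turn -1.352
scene
(589, -330, 40, 15, 47, (np.int64(142), np.int64(263)))
(599, -200, 41, 11, 17, (np.int64(199), np.int64(248)))
(439, -337, 38, 11, -21, (np.int64(125), np.int64(219)))
```

Call:
send_rows(commands=[0.068,-0.386,0,0,0,-1.37,0.068,-0.386,0,0,0,-1.37,0.068,-0.386,0,0,0,-1.37,0.068,-0.386,0,0,0,-1.37,0.068,-0.386,0,0,0,-1.37,0.068,-0.386,0,0,0,-1.37,0.068,-0.386,0,0,0,-1.37,0.068,-0.386,0,0,0,-1.37,0.068,-0.386,0,0,0,-1.37,0.068,-0.386,0,0,0,-1.37,0.068,-0.386,0,0,0,-1.37,0.068,-0.386,0,0,0,-1.37,0.068,-0.386,0,0,0,-1.37,0.068,-0.386,0,0,0,-1.37], grip=0.034)

```text
time_s: 27.28
ee_pos: [0.5994, -0.1992, 0.1218]
tool_rot: [[0.956, 0.295, -0.003], [0.295, -0.956, 0.002], [-0.002, -0.002, -1.0]]
contact_force: [-0.7, -0.0, -0.5]
grip_width: 0.0338
finger_force: 0.0
```

Call:
send_rows(commands=[0,0,-0.04,0,0,0,0,0,-0.08,0,0,0,0,0,-0.1,0,0,0,0,0,-0.115,0,0,0,0,0,-0.125,0,0,0,0,0,-0.125,0,0,0,0,0,-0.125,0,0,0])

```text
time_s: 27.87
ee_pos: [0.601, -0.2004, -0.0007]
tool_rot: [[0.956, 0.292, 0.001], [0.292, -0.956, -0.001], [0.001, 0.001, -1.0]]
contact_force: [0.4, 0.1, 1.4]
grip_width: 0.0337
finger_force: 0.0
```

Call:
send_rows(commands=[0,0,0,0,0,0,0,0,0,0,0,0,0,0,0,0,0,0,0,0,0,0,0,0,0,0,0,0,0,0,0,0,0,0,0,0,0,0,0,0,0,0,0,0,0.06,0,0,0,0,0,0.12,0,0,0,0,0,0.12,0,0,0,0,0,0.12,0,0,0], grip=0)

```text
time_s: 28.78
ee_pos: [0.6051, -0.2028, 0.1276]
tool_rot: [[0.956, 0.292, 0.013], [0.292, -0.956, -0.007], [0.01, 0.011, -1.0]]
contact_force: [0.1, -1.0, 0.5]
grip_width: 0.0113
finger_force: 30.0
```

Call:
send_rows(commands=[-0.079,0.269,0,0,0,1.37,-0.079,0.269,0,0,0,1.37,-0.079,0.269,0,0,0,1.37,-0.079,0.269,0,0,0,1.37,-0.079,0.269,0,0,0,1.37,-0.079,0.269,0,0,0,1.37,-0.079,0.269,0,0,0,1.37,-0.079,0.269,0,0,0,1.37,-0.079,0.269,0,0,0,1.37,-0.079,0.269,0,0,0,1.37,-0.079,0.269,0,0,0,1.37,-0.079,0.269,0,0,0,1.37,-0.079,0.269,0,0,0,1.37,-0.079,0.269,0,0,0,1.37])

```text
time_s: 29.95
ee_pos: [0.521, 0.0686, 0.1181]
tool_rot: [[-0.092, 0.996, -0.001], [0.996, 0.092, 0.0], [0.0, -0.001, -1.0]]
contact_force: [-0.8, -0.3, -1.1]
grip_width: 0.0115
finger_force: 30.0
```

Call:
send_rows(commands=[0,0,-0.05,0,0,0,0,0,-0.08,0,0,0,0,0,-0.094,0,0,0,0,0,-0.094,0,0,0,0,0,-0.094,0,0,0])

```text
time_s: 30.37
ee_pos: [0.5209, 0.0686, 0.0241]
tool_rot: [[-0.093, 0.996, -0.002], [0.996, 0.093, 0.0], [0.0, -0.002, -1.0]]
contact_force: [0.8, -0.1, 0.6]
grip_width: 0.0113
finger_force: 30.0
```

Call:
send_rows(commands=[0,0,0,0,0,0,0,0,0,0,0,0,0,0,0,0,0,0,0,0,0,0,0,0,0,0,0.05,0,0,0,0,0,0.1,0,0,0,0,0,0.1,0,0,0,0,0,0.1,0,0,0], grip=0.02)

```text
time_s: 31.03
ee_pos: [0.5253, 0.0684, 0.1308]
tool_rot: [[-0.095, 0.995, 0.011], [0.995, 0.095, -0.001], [-0.002, 0.011, -1.0]]
contact_force: [0.8, 0.4, 0.3]
grip_width: 0.0201
finger_force: 0.0
```

```bash
python3 st.py
```

```text
31.0333 [0.5253 0.0684 0.1308] yaw 5.4 grip 0.0201
(468, -334, 41, 11, -21) close yaw 69 turn 1.109
(588, -330, 41, 11, 45) close yaw -45 turn -0.88
scene
(589, -330, 40, 14, 47, (np.int64(142), np.int64(262)))
(466, -332, 40, 11, -22, (np.int64(129), np.int64(226)))
```

Bar 2 has been knocked to (0.467, -0.333); noted. Bar 5 comes next.

Call:
send_rows(commands=[0.067,-0.399,0,0,0,-0.89,0.067,-0.399,0,0,0,-0.89,0.067,-0.399,0,0,0,-0.89,0.067,-0.399,0,0,0,-0.89,0.067,-0.399,0,0,0,-0.89,0.067,-0.399,0,0,0,-0.89,0.067,-0.399,0,0,0,-0.89,0.067,-0.399,0,0,0,-0.89,0.067,-0.399,0,0,0,-0.89,0.067,-0.399,0,0,0,-0.89,0.067,-0.399,0,0,0,-0.89,0.067,-0.399,0,0,0,-0.89,0.067,-0.399,0,0,0,-0.89], grip=0.034)

```text
time_s: 32.22
ee_pos: [0.5873, -0.3289, 0.1224]
tool_rot: [[0.714, 0.7, -0.003], [0.7, -0.714, 0.003], [-0.0, -0.004, -1.0]]
contact_force: [0.8, 0.8, 0.1]
grip_width: 0.034
finger_force: 0.0
```

Call:
send_rows(commands=[0,0,-0.04,0,0,0,0,0,-0.08,0,0,0,0,0,-0.1,0,0,0,0,0,-0.115,0,0,0,0,0,-0.126,0,0,0,0,0,-0.126,0,0,0,0,0,-0.126,0,0,0])

```text
time_s: 32.8
ee_pos: [0.5889, -0.3301, -0.0007]
tool_rot: [[0.713, 0.701, 0.001], [0.701, -0.713, -0.001], [0.0, 0.001, -1.0]]
contact_force: [0.4, 0.7, 0.5]
grip_width: 0.0342
finger_force: 0.0
```

Call:
send_rows(commands=[0,0,0,0,0,0,0,0,0,0,0,0,0,0,0,0,0,0,0,0,0,0,0,0,0,0,0,0,0,0,0,0,0,0,0,0,0,0,0,0,0,0,0,0,0.06,0,0,0,0,0,0.12,0,0,0,0,0,0.12,0,0,0,0,0,0.12,0,0,0], grip=0)

```text
time_s: 33.72
ee_pos: [0.5925, -0.3336, 0.1281]
tool_rot: [[0.714, 0.7, 0.012], [0.7, -0.714, -0.009], [0.002, 0.015, -1.0]]
contact_force: [0.3, -0.6, 0.4]
grip_width: 0.0114
finger_force: 30.0
```

Call:
send_rows(commands=[-0.023,0.403,0,0,0,0.89,-0.023,0.403,0,0,0,0.89,-0.023,0.403,0,0,0,0.89,-0.023,0.403,0,0,0,0.89,-0.023,0.403,0,0,0,0.89,-0.023,0.403,0,0,0,0.89,-0.023,0.403,0,0,0,0.89,-0.023,0.403,0,0,0,0.89,-0.023,0.403,0,0,0,0.89,-0.023,0.403,0,0,0,0.89,-0.023,0.403,0,0,0,0.89,-0.023,0.403,0,0,0,0.89,-0.023,0.403,0,0,0,0.89,-0.023,0.403,0,0,0,0.89])

```text
time_s: 34.88
ee_pos: [0.5654, 0.0714, 0.1183]
tool_rot: [[-0.093, 0.996, -0.0], [0.996, 0.093, -0.0], [-0.0, -0.0, -1.0]]
contact_force: [0.2, -0.7, -0.2]
grip_width: 0.0114
finger_force: 30.0
```

Call:
send_rows(commands=[0,0,-0.05,0,0,0,0,0,-0.08,0,0,0,0,0,-0.094,0,0,0,0,0,-0.094,0,0,0,0,0,-0.094,0,0,0])

```text
time_s: 35.3
ee_pos: [0.5651, 0.0715, 0.0241]
tool_rot: [[-0.093, 0.996, -0.001], [0.996, 0.093, 0.0], [0.0, -0.001, -1.0]]
contact_force: [-0.6, 0.7, 0.2]
grip_width: 0.011
finger_force: 30.0
```

Call:
send_rows(commands=[0,0,0,0,0,0,0,0,0,0,0,0,0,0,0,0,0,0,0,0,0,0,0,0,0,0,0.05,0,0,0,0,0,0.1,0,0,0,0,0,0.1,0,0,0,0,0,0.1,0,0,0], grip=0.02)

```text
time_s: 35.97
ee_pos: [0.5694, 0.0725, 0.1311]
tool_rot: [[-0.095, 0.995, 0.012], [0.995, 0.095, -0.001], [-0.002, 0.011, -1.0]]
contact_force: [0.1, 0.2, 0.5]
grip_width: 0.02
finger_force: 0.0
```

```bash
python3 st.py
```

```text
35.9667 [0.5694 0.0725 0.1311] yaw 5.5 grip 0.02
(468, -334, 40, 11, -21) close yaw 69 turn 1.109
scene
(466, -332, 40, 11, -22, (np.int64(129), np.int64(226)))
```

Call:
send_rows(commands=[-0.098,-0.405,0,0,0,1.105,-0.098,-0.405,0,0,0,1.105,-0.098,-0.405,0,0,0,1.105,-0.098,-0.405,0,0,0,1.105,-0.098,-0.405,0,0,0,1.105,-0.098,-0.405,0,0,0,1.105,-0.098,-0.405,0,0,0,1.105,-0.098,-0.405,0,0,0,1.105,-0.098,-0.405,0,0,0,1.105,-0.098,-0.405,0,0,0,1.105,-0.098,-0.405,0,0,0,1.105,-0.098,-0.405,0,0,0,1.105,-0.098,-0.405,0,0,0,1.105], grip=0.034)

```text
time_s: 37.15
ee_pos: [0.4658, -0.3327, 0.1224]
tool_rot: [[-0.931, 0.365, -0.002], [0.365, 0.931, 0.003], [0.003, 0.002, -1.0]]
contact_force: [0.6, -0.1, -0.3]
grip_width: 0.034
finger_force: 0.0
```

Call:
send_rows(commands=[0,0,-0.04,0,0,0,0,0,-0.08,0,0,0,0,0,-0.1,0,0,0,0,0,-0.115,0,0,0,0,0,-0.126,0,0,0,0,0,-0.126,0,0,0,0,0,-0.126,0,0,0])

```text
time_s: 37.73
ee_pos: [0.4673, -0.3312, -0.0019]
tool_rot: [[-0.932, 0.361, -0.001], [0.361, 0.932, 0.001], [0.001, 0.001, -1.0]]
contact_force: [1.0, 0.6, -0.0]
grip_width: 0.0338
finger_force: 0.0
```

Call:
send_rows(commands=[0,0,0,0,0,0,0,0,0,0,0,0,0,0,0,0,0,0,0,0,0,0,0,0,0,0,0,0,0,0,0,0,0,0,0,0,0,0,0,0,0,0,0,0,0.06,0,0,0,0,0,0.12,0,0,0,0,0,0.12,0,0,0,0,0,0.12,0,0,0], grip=0)

```text
time_s: 38.65
ee_pos: [0.471, -0.3362, 0.127]
tool_rot: [[-0.932, 0.362, 0.01], [0.362, 0.932, -0.01], [-0.013, -0.006, -1.0]]
contact_force: [0.0, 0.6, 0.1]
grip_width: 0.0115
finger_force: 30.0
```

Call:
send_rows(commands=[0.076,0.404,0,0,0,-1.105,0.076,0.404,0,0,0,-1.105,0.076,0.404,0,0,0,-1.105,0.076,0.404,0,0,0,-1.105,0.076,0.404,0,0,0,-1.105,0.076,0.404,0,0,0,-1.105,0.076,0.404,0,0,0,-1.105,0.076,0.404,0,0,0,-1.105,0.076,0.404,0,0,0,-1.105,0.076,0.404,0,0,0,-1.105,0.076,0.404,0,0,0,-1.105,0.076,0.404,0,0,0,-1.105,0.076,0.404,0,0,0,-1.105,0.076,0.404,0,0,0,-1.105])

```text
time_s: 39.82
ee_pos: [0.5429, 0.071, 0.1179]
tool_rot: [[-0.095, 0.995, -0.001], [0.995, 0.095, -0.0], [-0.0, -0.001, -1.0]]
contact_force: [-0.0, 0.4, -1.0]
grip_width: 0.0113
finger_force: 30.0
```

Call:
send_rows(commands=[0,0,-0.05,0,0,0,0,0,-0.08,0,0,0,0,0,-0.09,0,0,0,0,0,-0.09,0,0,0,0,0,-0.09,0,0,0])

```text
time_s: 40.23
ee_pos: [0.5436, 0.0707, 0.0291]
tool_rot: [[-0.093, 0.996, -0.0], [0.996, 0.093, -0.0], [-0.0, -0.0, -1.0]]
contact_force: [0.4, 0.7, 0.1]
grip_width: 0.0116
finger_force: 30.0
```

Call:
send_rows(commands=[0,0,0,0,0,0,0,0,0,0,0,0,0,0,0,0,0,0,0,0,0,0,0,0,0,0,0.05,0,0,0,0,0,0.1,0,0,0,0,0,0.1,0,0,0,-0.143,0.069,0.1,0,0,1.57,-0.143,0.069,0.1,0,0,1.57,-0.143,0.069,0.1,0,0,1.57,-0.143,0.069,0.1,0,0,1.57,-0.143,0.069,0.1,0,0,1.57,-0.143,0.069,0.1,0,0,1.57,-0.143,0.069,0.1,0,0,1.57,-0.143,0.069,0.1,0,0,1.57,-0.143,0.069,0.1,0,0,1.57,-0.143,0.069,0.1,0,0,1.57,-0.143,0.069,0.1,0,0,1.57,-0.143,0.069,0.1,0,0,1.57], grip=0.02)

```text
time_s: 41.82
ee_pos: [0.4006, 0.1407, 0.1292]
tool_rot: [[-1.0, -0.031, 0.001], [-0.031, 1.0, 0.0], [-0.001, 0.0, -1.0]]
contact_force: [0.6, -0.4, -0.3]
grip_width: 0.0201
finger_force: 0.0
```

```bash
python3 st.py; python3 - <<'E'
from h import *
s=snap('scene');t=snap('top')
cv2.imwrite('pics/p2.png',np.hstack([cv2.cvtColor(cv2.resize(s['pixels'][140:240,260:360],(400,400),interpolation=2),cv2.COLOR_RGB2BGR),cv2.cvtColor(cv2.resize(t['pixels'][150:270,160:280],(400,400),interpolation=2),cv2.COLOR_RGB2BGR)]))
E
```

```text
41.8167 [0.4006 0.1407 0.1292] yaw 91.8 grip 0.0201
scene
```

View pics/p2.png

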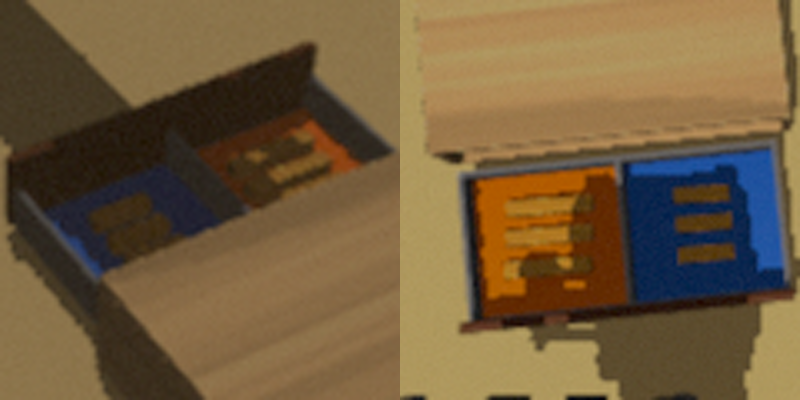

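All six lie flat in the right bays: three long in orange (205–265 in the right half) and three short in blue. Now I press shut, with fingers closed and low in front of the panel's centre.

Call:
send_rows(commands=[0.005,-0.017,0,0,0,0,0.005,-0.017,0,0,0,0,0.005,-0.017,-0.05,0,0,0,0.005,-0.017,-0.098,0,0,0,0.005,-0.017,-0.098,0,0,0,0.03,-0.014,-0.098,0,0,0,0.05,-0.012,-0.098,0,0,0,0.058,-0.011,-0.098,0,0,0,0.064,-0.011,-0.098,0,0,0,0.07,-0.01,-0.098,0,0,0,0.076,-0.01,-0.098,0,0,0,0.082,-0.009,-0.098,0,0,0,0.088,-0.009,-0.098,0,0,0,0.094,-0.008,-0.098,0,0,0,0.1,-0.008,-0.098,0,0,0,0.106,-0.007,-0.098,0,0,0,0.112,-0.006,-0.098,0,0,0,0.118,-0.006,-0.098,0,0,0,0.124,-0.005,-0.098,0,0,0,0.13,-0.005,-0.098,0,0,0], grip=0)

```text
time_s: 43.68
ee_pos: [0.5303, 0.1361, 0.0302]
tool_rot: [[-1.0, -0.024, -0.001], [-0.024, 1.0, 0.001], [0.001, 0.001, -1.0]]
contact_force: [-5.1, 2.8, 0.6]
grip_width: 0.0001
finger_force: 2.4
```

Call:
send_rows(commands=[0.005,0.001,0,0,0,0,0.01,0.001,0,0,0,0,0.015,0.001,0,0,0,0,0.02,0.002,0,0,0,0,0.025,0.002,0,0,0,0,0.03,0.003,0,0,0,0,0.034,0.003,0,0,0,0,0.037,0.003,0,0,0,0,0.04,0.004,0,0,0,0,0.04,0.004,0,0,0,0])

```text
time_s: 44.52
ee_pos: [0.5708, 0.1396, 0.0302]
tool_rot: [[-1.0, -0.024, -0.0], [-0.024, 1.0, -0.0], [0.0, -0.0, -1.0]]
contact_force: [-4.6, -0.1, -0.2]
grip_width: -0.0001
finger_force: 1.9
```

Call:
send_rows(commands=[0.003,0,0,0,0,0,0.006,0,0,0,0,0,0.008,0.001,0,0,0,0,0.01,0.001,0,0,0,0,0.012,0.001,0,0,0,0,0.014,0.001,0,0,0,0,0.015,0.001,0,0,0,0,0.015,0.001,0,0,0,0])

```text
time_s: 45.18
ee_pos: [0.5834, 0.1411, 0.0301]
tool_rot: [[-1.0, -0.025, -0.005], [-0.025, 1.0, 0.0], [0.005, 0.001, -1.0]]
contact_force: [-10.2, 1.9, 6.2]
grip_width: 0.0002
finger_force: 4.9
```

Call:
send_rows(commands=[0.002,0,0,0,0,0,0.003,0,0,0,0,0,0.004,0,0,0,0,0,0.004,0,0,0,0,0])

```text
time_s: 45.52
ee_pos: [0.5835, 0.1411, 0.0301]
tool_rot: [[-1.0, -0.026, -0.015], [-0.026, 1.0, -0.0], [0.015, 0.0, -1.0]]
contact_force: [-24.0, 0.6, 17.0]
grip_width: 0.0007
finger_force: 12.1
```

At the stop: the force rises with no advance. I retract slowly, clear away and look.

Call:
send_rows(commands=[-0.006,0,0,0,0,0,-0.012,-0.001,0,0,0,0,-0.018,-0.001,0,0,0,0,-0.025,-0.002,0,0,0,0,-0.06,-0.006,0,0,0,0,-0.1,-0.01,0,0,0,0,-0.14,-0.013,0,0,0,0,-0.18,-0.016,0,0,0,0,-0.18,-0.016,0,0,0,0,-0.18,-0.016,0,0,0,0,-0.18,-0.016,0,0,0,0,-0.18,-0.016,0,0,0,0,-0.18,-0.016,0,0,0,0,-0.18,-0.016,0,0,0,0,-0.18,-0.016,0,0,0,0,-0.18,-0.016,0,0,0,0,-0.18,-0.016,0,0,0,0,-0.18,-0.016,0,0,0,0,-0.18,-0.016,0,0,0,0,-0.18,-0.016,0,0,0,0])

```text
time_s: 47.18
ee_pos: [0.4093, 0.1246, 0.0305]
tool_rot: [[-1.0, -0.024, -0.0], [-0.024, 1.0, -0.0], [0.0, -0.0, -1.0]]
contact_force: [0.3, 0.6, 0.2]
grip_width: 0.0005
finger_force: 0.0
```

```bash
python3 - <<'E'
from h import *
t=snap('top','p3');W=cloud(t);o=bot.observe();print(o['time_s'],o['ee_pos'],o['contact_force'])
H=W[...,2];m=(abs(H-.062)<.006);m[:,:150]=0;m[:,290:]=0;m[:188]=0
print('panel',m.sum(),cv2.minAreaRect((W[m][:,:2]*1000).astype(np.float32)))
s=snap('scene')
cv2.imwrite('pics/p3.png',np.hstack([cv2.cvtColor(cv2.resize(s['pixels'][140:280,260:430],(400,400),interpolation=2),cv2.COLOR_RGB2BGR),cv2.cvtColor(cv2.resize(t['pixels'][110:230,160:280],(400,400),interpolation=2),cv2.COLOR_RGB2BGR)]))
E
```

```text
47.2333 [0.40932685 0.12461952 0.03056297] [-0.06553175 -0.0476286  -0.67774265]
panel 355 ((588.5521240234375, 140.29165649414062), (18.31608772277832, 247.33755493164062), 3.7934978008270264)
```

View pics/p3.png

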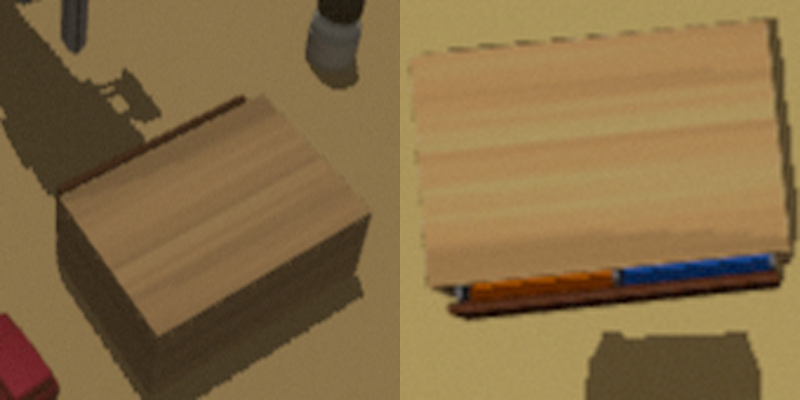

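The panel reads 588.5 mm, the same as at the start (latched). One check against the first picture after a further wait, then hand in.

Call:
send_rows(commands=[0,0,0.05,0,0,0,0,0,0.05,0,0,0,0,0,0.05,0,0,0,0,0,0.05,0,0,0,0,0,0.05,0,0,0,0,0,0.05,0,0,0,0,0,0.05,0,0,0,0,0,0.05,0,0,0,0,0,0.05,0,0,0,0,0,0.05,0,0,0])

```text
time_s: 48.12
ee_pos: [0.4091, 0.1246, 0.0803]
tool_rot: [[-1.0, -0.024, -0.001], [-0.024, 1.0, -0.0], [0.001, -0.0, -1.0]]
contact_force: [-0.5, 0.4, 0.1]
grip_width: 0.0008
finger_force: 0.0
```

```bash
python3 - <<'E'
from h import *
t=snap('top')['pixels'].astype(float).mean(2);a=cv2.imread('pics/top0.png').astype(float).mean(2)
f=lambda i:i[180:215,190:265].astype(np.float64)
(dx,dy),r=cv2.phaseCorrelate(f(a),f(t));print('shift px',dx,dy,r,'diff',abs(f(a)-f(t)).mean())
ok=abs(dy)<.5
if ok: print(bot.hand_in())
E
```

```text
shift px 0.5323313467650195 -0.47472979359367784 0.41781593981353565 diff 15.994031746031746
the job is handed in; nothing more can be done
None
```

The job is handed in at about 48 s, with no verdict shown to me: the three long spacers are in the orange bay and the three short ones in the blue, and the drawer was pressed shut and stayed shut. The final image check agreed only weakly with the starting view (a 0.5 px shift, just inside my limit), but the panel measured at its starting position.

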